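Load a tea carton into its spring cradle

TASK

Load the yellow tea carton into the low wooden spring cradle: slide or set it up square until its foot rests firmly against the outside of the cradle's front lip, push high on it so that it tips over the lip onto its broad side, then push its foot end back against the sprung plate and work it down until the carton lies flat on the cradle floor behind the lip. The lip has been set by hand, so feel for it; the card is thin, so never grip or push it with more than about 16 N, and leave the things around it where they are.

Things in the scene. Friction and masses are not known exactly. Their poses are not given: they have to be found in the camera images.
- carton: Yellow card carton, rigid, closed, upright at first: 65 mm thick (x), 130 mm wide (y), 140 mm tall (z), 0.2 to 0.4 kg. Origin: centre of its underside, z up along its height; its +x broad face looks roughly to the cradle's lip at the start. More than about 16 N from the fingers dents it; a grip counts, both pads added (5 N on each pad is enough to lift it).
- cradle: Low wooden cradle fixed to the worktop, open on top. Origin: at worktop height, mid-width, near its front lip; x from lip to rear, y across, z up. Lip 8 mm thick, 15 mm high, clamped: its outer face lies anywhere from x = -13 to -3 mm (not measured). Floor 4 mm up. Side cheeks 142 mm apart inside, 18 mm high up to x = 20 mm, then 30 mm. Rear block from x = 162 mm, 44 mm high.
- carton_toe (a point): On the carton: middle of the lower edge of its +x broad face, 33 mm from the carton's origin along its x. This edge is braced against the foot of the lip while the carton tips; without the lip to stop it, it may slide or tip short.
- end_plate_face (a point): Sprung upright end plate of the cradle (132 mm wide, top 46 mm above the worktop): middle of the face that looks to the lip, at cradle x = 131 mm at rest. A tipped carton lies aslant, its foot end on the lip. When it is pushed back far enough friction can keep the foot end from dropping: drag or press it down about 11 mm before letting the spring push it back.
- end_plate (a joint): How far the end plate is pushed back, m: 0 at rest, hard stop at 0.0205. Spring 4 N at rest, 8 N at the stop; with friction a push takes about 8 to 12 N. To bring the foot end of the slanting carton behind the lip, the carton must go back about 5 mm further than where it will lie: the joint then reads 0.009 to 0.019, by where the lip was set. With the carton seated: 0.004 to 0.014.
- mug: White mug, 80 mm across, 101 mm high, with a handle. Bystander; origin under its centre.
- caddy: Small cream box with a teal lid, 79 x 107 x 57 mm. Bystander; origin under its centre.
- green_topped_jar: Small clear jar with a green cap, 41 mm across, 97 mm high. Bystander; origin under its centre.

How it is judged:
On the way, in this order (a step that is already met when the one before it is completed fails the run):
1. the carton stands upright and square in front of the cradle, its foot pressed against the outside of the lip (contact force between carton and cradle above 0.4 N and x of carton_toe in the frame of cradle between -0.017 and 0.002 m and y of carton_toe in the frame of cradle between -0.009 and 0.009 m and height (world z) of carton below 0.006 m and angle between carton's own z axis and vertical below 0.1 rad and angle between the x axis of carton and the x axis of cradle, either way round below 0.09 rad), for 0.05 s.
2. it tips with its lower edge braced at the foot of the lip, not lifted over (angle between carton's own z axis and vertical between 0.2 and 0.8 rad and x of carton_toe in the frame of cradle between -0.024 and 0.002 m and height (world z) of carton_toe below 0.014 m and contact force between carton and cradle above 0.2 N), for 0.05 s.
3. it lies on its broad side over the lip (angle between carton's own z axis and vertical above 1.45 rad and linear speed of carton below 0.1 m/s and z of carton in the frame of cradle above 0.04 m), for 0.1 s.
At the end, for the whole second after the job is handed in: The carton lies on a broad side between the cheeks, flat on the cradle floor (within about 3 degrees, its foot end at most 3 mm high) and so wholly behind the lip, the sprung plate held back at least 2 mm by it, at rest and let go (angle between the z axis of carton and the x axis of cradle, either way round below 0.05 rad and angle between the x axis of carton and the z axis of cradle, either way round below 0.05 rad and z of carton in the frame of cradle between 0.033 and 0.04 m and x of carton in the frame of cradle between -0.009 and 0.012 m and y of carton in the frame of cradle between -0.01 and 0.01 m and value of joint end_plate above 0.002 m and linear speed of carton below 0.02 m/s); the robot touches nothing.
It fails at once if the fingers grip or push the carton with more than 18 N (contact force between the fingers and carton above 18 N).
It fails at once if the mug, caddy or jar is moved by more than 15 mm (distance of any of mug, caddy, green_topped_jar from where it was at the start of the episode above 0.015 m).
It also fails if it takes over 70 s, if anything falls off the work surface, if the arm or the gripper's body presses on something with over 40 N, if the wrist force passes 120 N, or if a joint passes its speed limit or range.

ROBOT

A 6-joint arm with a two-finger parallel gripper is mounted at the origin on a cart in front of the work surface, level with it; the furniture and walls round the work are solid. World frame = base frame: x ahead of the robot, y to its left, z up, the work surface at z = 0. Lengths are in m, angles in rad, forces in N, time in s.
With the tool pointing down it reaches from about 0.3 to 0.75 m from the base axis. Payload 8.5 kg.
Tool frame: the origin (TCP) lies at the centre of the arm's flange, where the gripper is bolted on; the fingertips stand 166 mm ahead of it and the grasp point (between the pads) lies 147 mm ahead of it; z points along the fingers, y is the line along which they close (so a half turn about z gives the same grasp; the last joint's range is limited). The gripper opens to 88 mm and grips with 3 to 60 N. Pads are 18 mm wide; open, the fingers measure 123 mm over their backs; the gripper's body (75 mm by 187 mm) begins 45 mm behind the grasp point.
Start: joints at [1.072, 0.381, 1.297, -0, 1.464, -0.215], TCP at [0.154, 0.528, 0.405] pointing down, gripper open.
Joint ranges: [-3.11, 3.11], [-0.89, 2.33], [0.22, 2.48], [-1.42, 4.56], [0.17, 2.85], [-2.88, 2.88]. Speed limits (rad/s): [2.39, 2.39, 3.14, 3.14, 3.14, 3.14].

INTERFACE

Orientations are given as [roll, pitch, yaw] about the fixed x, y, z axes, in that order (R = Rz(yaw) Ry(pitch) Rx(roll)).
In Python, from rig import bot gives the robot as it stands. The module is installed in compiled form; this text tells all that it offers.
- The arm moves only by the tool carry_out, never from a script. Its argument "increments" is a list that holds one entry, the list of rows, each a list of 7 numbers: the opening in per cent of the stroke, from 0 (shut) to 100 (fully open), then the shift along the tool's x, y, z in m, then the turn, a rotation vector about the tool's x, y, z in rad. In form: [[[hand, tx, ty, tz, ax, ay, az], ...]]. A call has 1 to 12 rows; each row shifts and turns the commanded pose from where the row before left it, along the tool's axes as they then stand; what a row does not reach is not made up. A row lasts 1/8 s, in which the tool goes at most 62.5 mm and 10.7 degrees, less where a joint would pass 70% of its speed; a pose out of reach is approached as far as the arm can. A call with a gripper value outside its range is refused whole. The fingers move at their own pace and stop on an object; the grip force is fixed at half the most. Time passes only in rows, so rows that do not move let the fingers close. It gives the time, the measured TCP pose, the force, the opening and the grip force at its end, in the units of the state.
- bot.state(): the state, without advancing time (a new reading comes with each control period).
- bot.grab_frame(name): name is "scene" or "side" or "wrist"; returns the picture (480x640x3 uint8, red, green, blue); there is no depth.
- bot.camera_model(name): a dict with "K" (3x3 intrinsics, pixels), "R" (3x3) and "t" (3): a world point X has camera coordinates R X + t; the wrist camera has in their place "T_tool_cam" (4x4, takes a point from camera to tool coordinates, whose origin is the TCP and whose axes are the flange's). Camera axes: x right, y down, z forward; pixel columns grow to the right and rows downward; lengths in m; the calibration is good to about 2 mm. A picture is of the moment at which its call begins: read the wrist's pose just before it. camera_model takes no time and is no camera call.
- bot.finish_job(): hands the job in; it is judged then, once.
The state is a dict: "clock": time; "joint_pos": joint angles; "dq": joint speeds; "tau": joint torques, N m; "tcp_pos": TCP position; "ee_rot": TCP orientation; "contact_force": force on the tool from outside, world axes, zero at the start; "wrist_torque": the same for the moment, N m; "opening": opening from 0.0 (shut) to 1.0 (fully open); "grip_force": force on a finger pad.
Only numpy, scipy, OpenCV 4.12 (cv2) and the standard library are available. Lean on these libraries where they do the work, as an engineer would, in place of code of your own. Each camera call takes 0.05 s, during which the arm holds its last target. There are 200 camera calls.

## Working session

There is one attempt and no reset: what is moved stays moved. The work goes in short steps, Python scripts to look and compute and a tool call to move; the robot and the scene stay as the last step left them, time stands still between calls to the robot, and variables do not carry over. Pictures are saved under pics/ and viewed, at most 10 in all, crops included, and the job is handed in when it is done.

Besides the shell and the picture viewer there is one more tool, called after "Emit:" by a JSON object that holds its "api" and its "payload", one argument or row to a line. carry_out: Moves the arm, as the interface text tells. Its arguments: {"type":"object","properties":{"increments":{"type":"array","items":{"type":"array","items":{"type":"array","items":{"type":"number"}}}}},"required":["increments"]}

```bash
mkdir -p pics; cat > h.py <<'E'
import numpy as np, cv2
from rig import bot
def snap(n,f):
    im=bot.grab_frame(n); cv2.imwrite(f'pics/{f}.png',im[:,:,::-1]); return im
def ray(n,u,v):
    c=bot.camera_model(n);K=np.array(c['K']);R=np.array(c['R']);t=np.array(c['t'])
    d=R.T@np.linalg.solve(K,[u,v,1]);return -R.T@t,d
def onz(n,u,v,z):
    o,d=ray(n,u,v);return o+d*(z-o[2])/d[2]
def proj(n,X):
    c=bot.camera_model(n);p=np.array(c['K'])@(np.array(c['R'])@np.array(X)+np.array(c['t']));return p[:2]/p[2]
E
python3 - <<'E'
from h import *
s=bot.state();print(s)
a=snap('scene','s0');b=snap('side','d0')
for n in('scene','side'):
    c=bot.camera_model(n);print(n,-np.array(c['R']).T@np.array(c['t']))
print(bot.camera_model('wrist'))
E
```

```text
{'clock': 0.0, 'joint_pos': array([ 1.07170600e+00,  3.81187147e-01,  1.29821773e+00,  6.02759722e-06,
        1.46358087e+00, -2.15333390e-01]), 'dq': array([0.00104196, 0.00141933, 0.00115579, 0.00020685, 0.00164341,
       0.00244098]), 'tau': array([ 6.64992367e-04, -4.37933171e+01, -2.24555308e+01,  7.13232206e-02,
        3.53056937e-02, -1.14316560e-04]), 'tcp_pos': array([0.15398176, 0.52796708, 0.40415687]), 'ee_rot': array([-3.14023302e+00, -3.03519932e-04,  2.85783486e+00]), 'contact_force': array([ 0.22697733, -0.01975728,  0.73352933]), 'wrist_torque': array([ 0.03182714, -0.02092415, -0.01785497]), 'grip_force': 0.0, 'opening': 0.9993965048044385}
scene [ 0.53733252 -0.37514344  0.69342392]
side [0.34163054 0.89589178 0.57054766]
{'K': array([[346.92218629,   0.        , 322.1565879 ],
       [  0.        , 346.92218629, 241.11101447],
       [  0.        ,   0.        ,   1.        ]]), 'T_tool_cam': array([[-1.85701698e-04, -9.58284188e-01, -2.85817039e-01,
         7.39806183e-02],
       [ 9.99999861e-01, -3.66590555e-05, -5.26812114e-04,
        -6.83080492e-04],
       [ 4.94357936e-04, -2.85817097e-01,  9.58284062e-01,
         1.99795223e-02],
       [ 0.00000000e+00,  0.00000000e+00,  0.00000000e+00,
         1.00000000e+00]])}
```

View pics/s0.png

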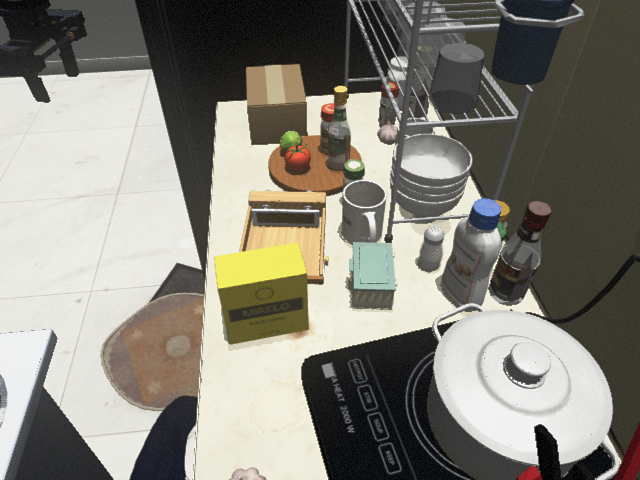

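View pics/d0.png

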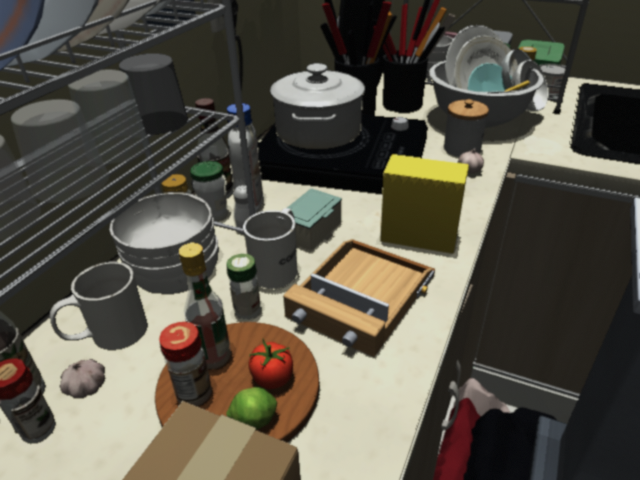

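The scene view shows the carton at about (260,295), with the cradle behind it at (285,235) and its rear block at (287,197). The caddy is at (373,275) and the mug at (363,210). The side view shows the carton at (424,203) and the cradle at (360,290), with its lip on the far side and the jar at (243,287). Next I'll enlarge the cradle and measure.

```bash
python3 - <<'E'
from h import *
a=cv2.imread('pics/s0.png');b=cv2.imread('pics/d0.png')
A=cv2.resize(a[180:350,200:340],None,fx=3,fy=3,interpolation=2);B=cv2.resize(b[150:360,270:480],None,fx=2.43,fy=2.43,interpolation=2)
o=np.zeros((510,800,3),np.uint8);
A=cv2.resize(A,(340,413));o[:413,:340]=A;B=cv2.resize(B,(455,455));o[:455,342:797]=B
cv2.imwrite('pics/crop.png',o)
print('crop scale A',340/140,'B',455/210)
h=cv2.cvtColor(a,40);
for n,im in(('scene',a),('side',b)):
    h=cv2.cvtColor(im,cv2.COLOR_BGR2HSV)
    m=cv2.inRange(h,(24,150,150 if n=='scene' else 130),(34,255,255))
    k,l,st,c=cv2.connectedComponentsWithStats(m);i=1+np.argmax(st[1:,4])
    cs,_=cv2.findContours((l==i).astype(np.uint8),0,1);c=max(cs,key=cv2.contourArea)
    p=cv2.approxPolyDP(cv2.convexHull(c),4,True)[:,0];print(n,st[i],p.tolist())
    for q in p: print(onz(n,*q.astype(float),.14).round(4))
E
```

```text
crop scale A 2.4285714285714284 B 2.1666666666666665
scene [ 217  243   89   46 1985] [[298, 244], [305, 273], [218, 288], [217, 273], [227, 255]]
[0.5644 0.1678 0.14  ]
[0.5697 0.108  0.14  ]
[0.445  0.0939 0.14  ]
[0.4427 0.1224 0.14  ]
[0.4565 0.1569 0.14  ]
side [ 384  154   84   30 1541] [[384, 171], [393, 154], [467, 165], [464, 183]]
[0.5684 0.1649 0.14  ]
[0.5731 0.1031 0.14  ]
[0.4478 0.0946 0.14  ]
[0.44   0.1541 0.14  ]
```

View pics/crop.png

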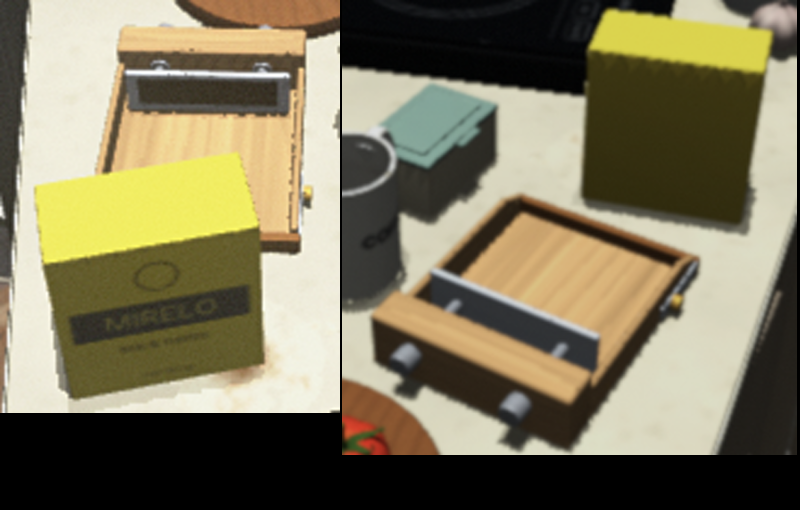

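The crop shows the rear block's top corners, the end plate's top edge and the far lip edge. I'll cast rays through these to get the cradle frame.

```bash
python3 - <<'E'
from h import *
S=lambda x,y:(200+x/2.4286,180+y/2.4286)
D=lambda x,y:(270+(x-342)/2.1667,150+y/2.1667)
for nm,n,p,z in [('plate L','scene',S(126,73),.046),('plate R','scene',S(289,76),.046),('blk front L','scene',S(119,53),.044),('blk front R','scene',S(304,53),.044),('blk rear L','scene',S(121,30),.044),('blk rear R','scene',S(305,31),.044),
 ('lip corner R top','scene',S(299,235),.018),('lip R bottom','scene',S(298,250),0),
 ('plate R','side',D(432,272),.046),('plate L','side',D(598,337),.046),('blk in R','side',D(395,293),.044),('blk in L','side',D(592,372),.044),('blk out R','side',D(374,320),.044),('blk out L','side',D(575,395),.044),
 ('lip R','side',D(520,197),.018),('lip L','side',D(698,260),.018),('floor far R','side',D(530,214),.004)]:
  print(nm,n,onz(n,*p,z).round(4))
E
```

```text
plate L scene [0.4884 0.3613 0.046 ]
plate R scene [0.6162 0.3428 0.046 ]
blk front L scene [0.483  0.3886 0.044 ]
blk front R scene [0.6316 0.3712 0.044 ]
blk rear L scene [0.485  0.4175 0.044 ]
blk rear R scene [0.6357 0.3985 0.044 ]
lip corner R top scene [0.6076 0.2022 0.018 ]
lip R bottom scene [0.607  0.2033 0.    ]
plate R side [0.6163 0.3502 0.046 ]
plate L side [0.4886 0.3673 0.046 ]
blk in R side [0.6315 0.378  0.044 ]
blk in L side [0.4826 0.3969 0.044 ]
blk out R side [0.6324 0.4077 0.044 ]
blk out L side [0.4859 0.4197 0.044 ]
lip R side [0.6048 0.2105 0.018 ]
lip L side [0.454  0.2325 0.018 ]
floor far R side [0.5956 0.2113 0.004 ]
```

Emit:
{"api": "carry_out", "payload": {
  "increments": [
    [[100, -0.041, -0.022, 0, 0, 0, 0], [100, -0.041, -0.022, 0, 0, 0, 0], [100, -0.041, -0.022, 0, 0, 0, 0], [100, -0.041, -0.022, 0, 0, 0, 0], [100, -0.041, -0.022, 0, 0, 0, 0], [100, -0.041, -0.022, 0, 0, 0, 0], [100, -0.041, -0.022, 0, 0, 0, 0], [100, -0.041, -0.022, 0, 0, 0, 0], [100, -0.041, -0.022, 0, 0, 0, 0], [100, -0.041, -0.022, 0, 0, 0, 0], [100, 0, 0, 0, 0, 0, -0.158], [100, 0, 0, 0, 0, 0, 0]]
  ]
}}

```text
clock: 1.6
tcp_pos: [0.4862, 0.2017, 0.4043]
ee_rot: [-3.141, -0.001, 3.014]
contact_force: [-0.5, 0.4, -0.5]
opening: 0.995
grip_force: 0.0
```

```bash
cat >> h.py <<'E'
from scipy.spatial.transform import Rotation as Ro
def wr():
    s=bot.state();R=Ro.from_euler('xyz',s['ee_rot']).as_matrix()
    np.savez('pose.npz',R=R,p=s['tcp_pos']);return s
def wonz(u,v,z):
    d=np.load('pose.npz');c=bot.camera_model('wrist');T=np.array(c['T_tool_cam'])
    o=d['R']@T[:3,3]+d['p'];r=d['R']@T[:3,:3]@np.linalg.solve(np.array(c['K']),[u,v,1]);return o+r*(z-o[2])/r[2]
E
python3 - <<'E'
from h import *
s=wr();snap('wrist','w1');print(s['tcp_pos'],s['ee_rot'],s['joint_pos'],s['contact_force'],s['clock'])
E
```

```text
[0.48617053 0.20167258 0.40431784] [-3.14133981e+00 -1.04573425e-03  3.01381953e+00] [ 1.68068184e-01  3.39562419e-01  1.36282956e+00  6.35584397e-05
  1.44027469e+00 -1.27496346e+00] [-0.46747478  0.41926834 -0.50430398] 1.6
```

View pics/w1.png

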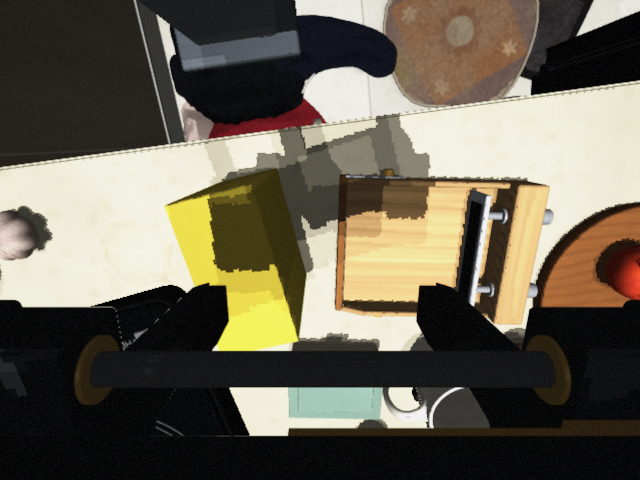

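The wrist view shows the carton's top at about (167..300, 170..345). The cradle's lip strip runs from (341,177) to (336,309), and the block's front edge from (517,184) to (492,319).

```bash
python3 - <<'E'
from h import *
P={}
for nm,p,z in [('lipL',(341,177),.018),('lipR',(336,309),.018),('bfL',(517,184),.044),('bfR',(492,319),.044),('brL',(549,186),.044),('brR',(523,324),.044),('plL',(490,193),.046)]:
    P[nm]=wonz(*p,z);print(nm,P[nm].round(4))
for a,b in(('lipL','lipR'),('bfL','bfR'),('brL','brR')):
    e=P[b]-P[a];print(a,np.degrees(np.arctan2(e[1],e[0])),np.linalg.norm(e[:2]),((P[a]+P[b])/2).round(4))
im=cv2.imread('pics/w1.png');h=cv2.cvtColor(im,cv2.COLOR_BGR2HSV)
m=cv2.inRange(h,(22,180,40),(34,255,255));m[:,330:]=0
cs,_=cv2.findContours(m,0,1);c=max(cs,key=cv2.contourArea);print(cv2.approxPolyDP(cv2.convexHull(c),3,True)[:,0].tolist())
for p in ((167,206),(278,170)): print(wonz(*p,.14).round(4),wonz(*p,0).round(4))
# project side-view carton top estimate for check
print(proj('side',[.507,.13,.14]),proj('scene',[.507,.13,.14]))
# green/caddy/mug
E
python3 - <<'E'
import cv2
im=cv2.imread('pics/w1.png')
cv2.imwrite('pics/w1c.png',cv2.resize(im[160:350,150:355],None,fx=3,fy=3,interpolation=2))
E
```

```text
lipL [0.4537 0.2247 0.018 ]
lipR [0.6047 0.2018 0.018 ]
bfL [0.4794 0.3932 0.044 ]
bfR [0.6249 0.3706 0.044 ]
brL [0.4854 0.4243 0.044 ]
brR [0.6354 0.4045 0.044 ]
plL [0.4845 0.3663 0.046 ]
lipL -8.639654651494208 0.15273171024897628 [0.5292 0.2133 0.018 ]
bfL -8.8364353709416 0.14722894131022074 [0.5521 0.3819 0.044 ]
brL -7.500540989719801 0.15137452737962848 [0.5604 0.4144 0.044 ]
[[167, 205], [221, 182], [275, 169], [303, 268], [298, 331], [219, 274]]
[0.4445 0.0945 0.14  ] [0.4628 0.0281 0.    ]
[0.4297 0.1773 0.14  ] [0.4395 0.1582 0.    ]
[426.35933578 168.15881513] [261.19930168 265.39865076]
```

View pics/w1c.png

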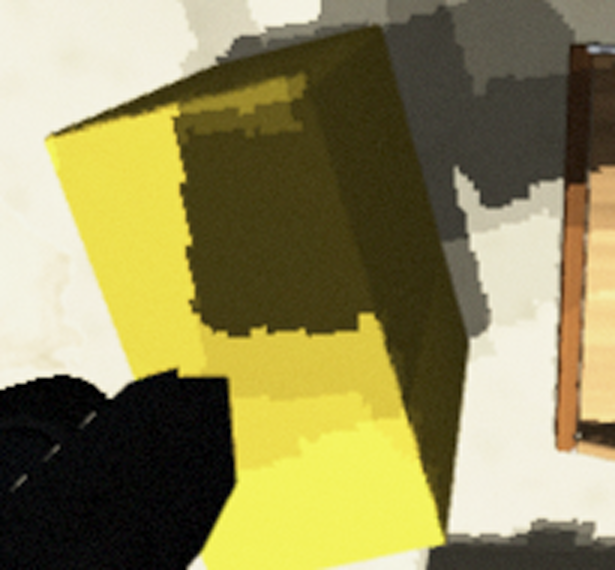

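The crop gives the carton's top corners at (166,205), (251,184) and (298,341), and its toe edge from (277,169) to (306,274).

```bash
python3 - <<'E'
from h import *
A,B,C=[wonz(*p,.14) for p in((166,205),(251,184.3),(297.7,341))]
D,E=[wonz(*p,0) for p in((277.3,169),(306,274))]
print(A.round(4),B.round(4),C.round(4),D.round(4),E.round(4))
for x,y in((A,B),(B,C),(D,E)):
    e=y-x;print(np.degrees(np.arctan2(e[1],e[0])),np.linalg.norm(e))
print('top centre',((A+C)/2).round(4),'toe mid',((B+C)/2).round(4),((D+E)/2).round(4))
E
```

```text
[0.4437 0.094  0.14  ] [0.437  0.1569 0.14  ] [0.5651 0.1709 0.14  ] [0.4383 0.1576 0.    ] [0.5638 0.1713 0.    ]
96.10779091333099 0.06322451050728357
6.231310945574794 0.12888074586371212
6.241028734622914 0.12623396251701607
top centre [0.5044 0.1324 0.14  ] toe mid [0.5011 0.1639 0.14  ] [0.5011 0.1645 0.    ]
```

Emit:
{"api": "carry_out", "payload": {
  "increments": [
    [[0, 0.027, -0.027, 0, 0, 0, 0], [0, 0.027, -0.027, 0, 0, 0, 0], [0, 0.0255, -0.0275, 0, 0, 0, 0], [0, 0, 0, 0.038, 0, 0, 0], [0, 0, 0, 0.038, 0, 0, 0], [0, 0, 0, 0.038, 0, 0, 0], [0, 0, 0, 0.038, 0, 0, 0], [0, -0.01, 0, 0, 0, 0, 0], [0, -0.01, 0, 0, 0, 0, 0], [0, 0, 0, 0, 0, 0, 0]]
  ]
}}

```text
clock: 2.9
tcp_pos: [0.4178, 0.1286, 0.2541]
ee_rot: [3.141, 0.003, 3.015]
contact_force: [0.1, 0.3, -0.4]
opening: 0.011
grip_force: 0.0
```

Emit:
{"api": "carry_out", "payload": {
  "increments": [
    [[0, -0.005, 0, 0, 0, 0, 0], [0, -0.004, 0, 0, 0, 0, 0], [0, -0.004, 0, 0, 0, 0, 0], [0, -0.004, 0, 0, 0, 0, 0], [0, -0.004, 0, 0, 0, 0, 0], [0, -0.003, 0, 0, 0, 0, 0], [0, -0.002, 0, 0, 0, 0, 0], [0, 0, 0, 0, 0, 0, 0]]
  ]
}}

```text
clock: 3.9
tcp_pos: [0.4427, 0.1253, 0.2527]
ee_rot: [3.142, 0.0, 3.016]
contact_force: [-0.7, -0.5, 0.1]
opening: 0.003
grip_force: 0.2
```

Emit:
{"api": "carry_out", "payload": {
  "increments": [
    [[0, 0.015, 0, 0, 0, 0, 0], [0, 0.015, 0, -0.02, 0, 0, 0], [75, 0, 0, -0.04, 0, 0, 0], [75, 0, 0, -0.04, 0, 0, 0], [75, -0.02, 0.02, -0.04, 0, 0, 0], [75, -0.04, 0.04, -0.01, 0, 0, 0], [75, -0.01, 0.01, 0, 0, 0, 0], [75, 0, 0, 0, 0, 0, 0], [75, 0, 0, 0, 0, 0, 0]]
  ]
}}

```text
clock: 5.03
tcp_pos: [0.49, 0.1892, 0.4023]
ee_rot: [-3.141, -0.002, 3.015]
contact_force: [-0.2, -0.4, 0.2]
opening: 0.748
grip_force: 0.0
```

```bash
python3 - <<'E'
from h import *
s=wr();im=snap('wrist','w2')[:,:,::-1];print(s['tcp_pos'],s['ee_rot'],s['opening'])
cv2.imwrite('pics/w2c.png',cv2.resize(im[120:380,120:440],None,fx=2.3,fy=2.3,interpolation=2))
E
```

```text
[0.49003656 0.18923037 0.40227   ] [-3.14096715e+00 -1.62372189e-03  3.01549557e+00] 0.7478967021312234
```

View pics/w2c.png

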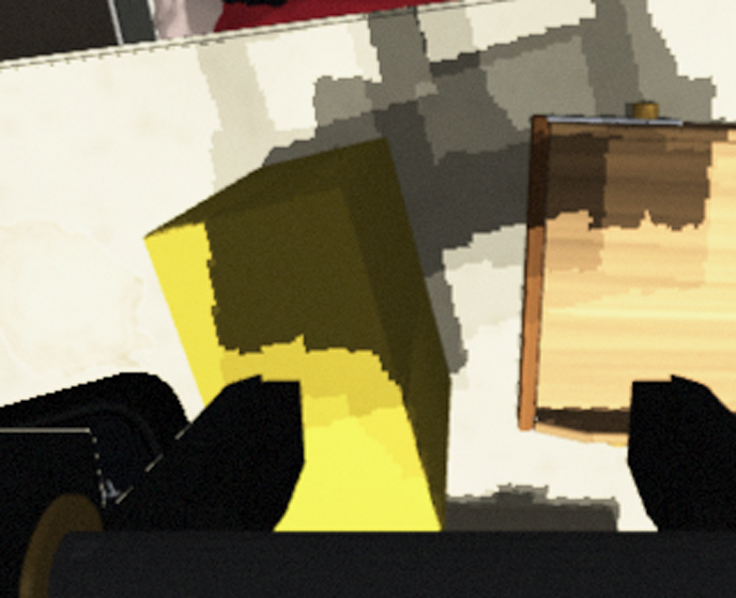

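Carton corners in this crop: A (145,237), B (340,187), and the toe edge from (387,138) to (448,375). The lip runs from (533,118) to (518,428).

```bash
python3 - <<'E'
from h import *
P=lambda x,y,z:wonz(120+x/2.3,120+y/2.3,z)
A,B=P(145,237,.14),P(340,187,.14);C=P(441,528,.14);D,E=P(387,138,0),P(448,375,0);L,R=P(533,118,.018),P(518,428,.018)
for x,y in((A,B),(B,C),(D,E),(L,R)):
    e=y-x;print(x.round(4),y.round(4),np.degrees(np.arctan2(e[1],e[0])).round(2),np.linalg.norm(e).round(4))
th=np.radians(6);
e=(E-D);th=np.arctan2(e[1],e[0]);w=np.array([np.cos(th),np.sin(th)]);n=np.array([-w[1],w[0]])
c=D[:2]+.065*w-.0325*n;print('from D',c);th=np.arctan2(*(C-B)[1::-1]);w=np.array([np.cos(th),np.sin(th)]);n=np.array([-w[1],w[0]]);c2=B[:2]+.065*w-.0325*n;print(c2)
u=np.array([np.cos(np.radians(82)),np.sin(np.radians(82))]);v=np.array([-u[1],u[0]])
for q in(c,c2,(L+R)[:2]/2):print((q-[.532,.2225])@u,(q-[.532,.2225])@v)
E
```

```text
[0.4617 0.0912 0.14  ] [0.4538 0.1543 0.14  ] 97.12 0.0636
[0.4538 0.1543 0.14  ] [0.5768 0.1688 0.14  ] 6.76 0.1238
[0.4551 0.1552 0.    ] [0.5794 0.1679 0.    ] 5.82 0.125
[0.4527 0.2237 0.018 ] [0.6049 0.2005 0.018 ] -8.66 0.1539
from D [0.5230265 0.1294694]
[0.5222008  0.12965623]
-0.09337410031775129 -0.004061187066064859
-0.09330400778288153 -0.0032175214267760083
-0.010740496099914336 0.0017451940071773408
```

Emit:
{"api": "carry_out", "payload": {
  "increments": [
    [[100, 0, 0, 0, 0, 0, -0.118], [100, 0, 0, 0, 0, 0, -0.118], [100, -0.013, -0.0314, 0, 0, 0, 0], [100, -0.013, -0.0314, 0, 0, 0, 0], [100, 0, 0, 0.037, 0, 0, 0], [100, 0, 0, 0.037, 0, 0, 0], [100, 0, 0, 0.037, 0, 0, 0], [100, 0, 0, 0.037, 0, 0, 0], [90, 0, 0, 0, 0, 0, 0], [84, 0, 0, 0, 0, 0, 0], [80, 0, 0, 0, 0, 0, 0], [78, 0, 0, 0, 0, 0, 0]]
  ]
}}

```text
clock: 6.58
tcp_pos: [0.5238, 0.1302, 0.2557]
ee_rot: [-3.141, 0.002, -3.031]
contact_force: [-0.3, 0.9, -0.4]
opening: 0.782
grip_force: 0.0
```

Emit:
{"api": "carry_out", "payload": {
  "increments": [
    [[77, 0, 0, 0, 0, 0, 0], [76, 0, 0, 0, 0, 0, 0], [75.5, 0, 0, 0, 0, 0, 0], [75, 0, 0, 0, 0, 0, 0], [75, 0, 0, 0, 0, 0, 0]]
  ]
}}

```text
clock: 7.2
tcp_pos: [0.5238, 0.1302, 0.2547]
ee_rot: [3.142, -0.0, -3.031]
contact_force: [-0.7, -0.4, 0.9]
opening: 0.746
grip_force: 0.1
```

Emit:
{"api": "carry_out", "payload": {
  "increments": [
    [[75, 0, 0.004, 0, 0, 0, 0], [75, 0, 0.006, 0, 0, 0, 0], [75, 0, 0.006, 0, 0, 0, 0], [75, 0, 0.004, 0, 0, 0, 0], [75, 0, 0, 0, 0, 0, 0.04], [75, 0, 0, 0, 0, 0, 0.06], [75, 0, 0, 0, 0, 0, 0.06], [75, 0, 0, 0, 0, 0, 0.06], [75, 0, 0, 0, 0, 0, 0.03], [75, 0, 0, 0, 0, 0, 0]]
  ]
}}

```text
clock: 8.45
tcp_pos: [0.5215, 0.1503, 0.2546]
ee_rot: [3.141, -0.0, 3.002]
contact_force: [-0.2, 0.5, -0.7]
opening: 0.75
grip_force: 0.2
```

```bash
python3 - <<'E'
from h import *
snap('side','d1');snap('scene','s1');a=cv2.imread('pics/d1.png');b=cv2.imread('pics/s1.png')
o=np.zeros((480,800,3),np.uint8);o[:,:400]=cv2.resize(a[130:370,280:480],(400,480),interpolation=2);o[:,400:]=cv2.resize(b[130:370,190:390],(400,480),interpolation=2)
cv2.imwrite('pics/c2.png',o)
E
```

```text
(no output)
```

View pics/c2.png

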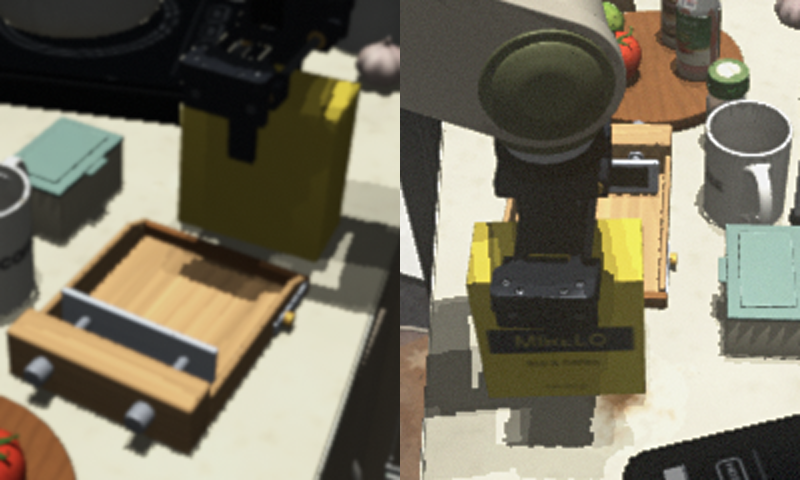

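In the side half the toe edge runs from (180,220) to (322,258). In the scene half the foot edge runs from (483,397) to (645,392).

```bash
python3 - <<'E'
from h import *
u=np.array([np.cos(np.radians(82)),np.sin(np.radians(82))]);v=np.array([-u[1],u[0]])
for n,p,q in(('side',(370,240),(441,259)),('scene',(231.5,328.5),(312.5,326))):
    a,b=onz(n,*p,0),onz(n,*q,0);e=b-a;m=((a+b)/2)[:2]-[.532,.2225];print(n,a.round(4),b.round(4),np.degrees(np.arctan2(e[1],e[0])),np.linalg.norm(e),m@u,m@v)
E
```

```text
side [0.5848 0.1734 0.    ] [0.4546 0.1781 0.    ] 177.95700337260266 0.13027356881168473 -0.0480298866023922 0.0056961964126766886
scene [0.4464 0.1233 0.    ] [ 0.5795  0.1134 -0.    ] -4.243041281042469 0.1335013117977133 -0.10578173009486105 0.004388169604578351
```

Emit:
{"api": "carry_out", "payload": {
  "increments": [
    [[75, 0, 0, 0, 0, 0, 0.06], [75, 0, 0, 0, 0, 0, 0.07], [75, 0, 0, 0, 0, 0, 0.07], [75, 0, 0.005, 0, 0, 0, 0], [75, 0, 0.006, 0, 0, 0, 0], [75, 0, 0.005, 0, 0, 0, 0], [75, 0, 0.002, 0, 0, 0, 0], [75, 0, 0, 0, 0, 0, -0.08], [75, 0, 0, 0, 0, 0, -0.08], [75, 0, 0, 0, 0, 0, -0.06], [75, 0, 0, 0, 0, 0, 0]]
  ]
}}

```text
clock: 9.93
tcp_pos: [0.5276, 0.1672, 0.2547]
ee_rot: [3.141, 0.0, 3.021]
contact_force: [-0.6, 0.0, 0.4]
opening: 0.752
grip_force: 0.1
```

Emit:
{"api": "carry_out", "payload": {
  "increments": [
    [[75, 0, 0.002, 0, 0, 0, 0], [75, 0, 0.002, 0, 0, 0, 0], [75, 0, 0.002, 0, 0, 0, 0], [75, 0, 0.002, 0, 0, 0, 0], [75, 0, 0, 0, 0, 0, 0]]
  ]
}}

```text
clock: 10.55
tcp_pos: [0.5285, 0.1751, 0.2548]
ee_rot: [3.142, 0.0, 3.022]
contact_force: [0.0, -1.1, 1.7]
opening: 0.751
grip_force: 1.2
```

```bash
python3 - <<'E'
from h import *
snap('side','d2');snap('scene','s2');a=cv2.imread('pics/d2.png');b=cv2.imread('pics/s2.png')
o=np.zeros((480,800,3),np.uint8);o[:,:400]=cv2.resize(a[130:370,280:480],(400,480),interpolation=2);o[:,400:]=cv2.resize(b[130:370,190:390],(400,480),interpolation=2)
cv2.imwrite('pics/c3.png',o);print(bot.state()['contact_force'])
E
```

```text
[ 0.21920614 -1.53579358  0.73851494]
```

View pics/c3.png

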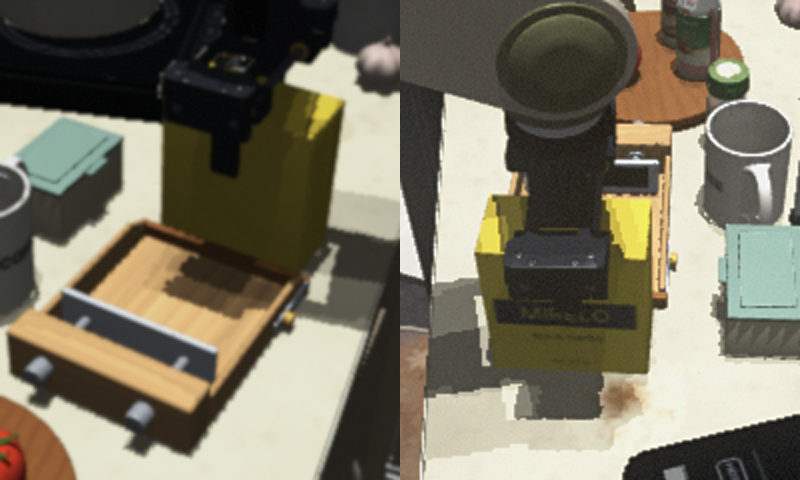

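Here the scene half shows the foot edge from (492,371) to (650,374). The side half shows the carton close behind the lip line.

```bash
python3 - <<'E'
from h import *
u=np.array([np.cos(np.radians(82)),np.sin(np.radians(82))]);v=np.array([-u[1],u[0]])
for n,p,q,z in(('scene',(236,315.5),(315,317),0),('side',(361.5,172),(452,180.5),.14)):
    a,b=onz(n,*p,z),onz(n,*q,z);e=b-a;m=((a+b)/2)[:2]-[.532,.2225];print(n,a.round(4),b.round(4),np.degrees(np.arctan2(e[1],e[0])),np.linalg.norm(e),m@u,m@v)
# cradle right outer cheek in scene: front lip outer right bottom
print((onz('scene',190+(666-400)/2,130+303/2,0)[:2]-[.532,.2225])@np.c_[u,v])
E
```

```text
scene [0.4536 0.1489 0.    ] [ 0.5855  0.131  -0.    ] -7.721088052387328 0.13311874435088966 -0.08345064275986981 0.0008188660065525384
side [0.6013 0.1818 0.14  ] [0.4591 0.1535 0.14  ] -168.76664859068356 0.1449648751176434 -0.05455084386333917 -0.0058519327335551175
[-0.00522952 -0.07743803]
```

Emit:
{"api": "carry_out", "payload": {
  "increments": [
    [[75, 0, 0.001, 0, 0, 0, 0], [75, 0, 0.001, 0, 0, 0, 0], [75, 0, 0.001, 0, 0, 0, 0], [75, 0, 0.001, 0, 0, 0, 0], [75, 0, 0, 0, 0, 0, 0]]
  ]
}}

```text
clock: 11.28
tcp_pos: [0.529, 0.1791, 0.2547]
ee_rot: [3.142, -0.0, 3.022]
contact_force: [-0.2, -2.9, 1.0]
opening: 0.75
grip_force: 1.5
```

Emit:
{"api": "carry_out", "payload": {
  "increments": [
    [[75, 0, 0.001, 0, 0, 0, 0], [75, 0, 0.001, 0, 0, 0, 0], [75, 0, 0, 0, 0, 0, 0]]
  ]
}}

```text
clock: 11.65
tcp_pos: [0.5293, 0.1809, 0.2548]
ee_rot: [-3.141, 0.0, 3.022]
contact_force: [0.7, -3.4, 2.3]
opening: 0.753
grip_force: 2.8
```

Emit:
{"api": "carry_out", "payload": {
  "increments": [
    [[75, 0, 0.001, 0, 0, 0, 0], [75, 0, 0.001, 0, 0, 0, 0], [75, 0, 0, 0, 0, 0, 0], [75, 0, 0, 0, 0, 0, 0]]
  ]
}}

```text
clock: 12.15
tcp_pos: [0.5296, 0.1827, 0.2549]
ee_rot: [-3.141, 0.001, 3.022]
contact_force: [0.8, -5.3, 2.7]
opening: 0.746
grip_force: 5.6
```

Emit:
{"api": "carry_out", "payload": {
  "increments": [
    [[85, 0, 0, 0, 0, 0, 0], [100, 0, -0.002, 0, 0, 0, 0], [100, 0, 0, -0.02, 0, 0, 0], [100, 0, 0, -0.03, 0, 0, 0], [100, 0, 0, -0.035, 0, 0, 0], [100, 0, -0.025, 0, 0, 0, 0], [100, 0, -0.03, 0, 0, 0, 0], [100, 0, -0.028, 0, 0, 0, 0], [100, 0, 0, 0, 0, 0, 0.17], [100, 0, 0, 0, 0, 0, 0.18], [100, 0, 0, 0, 0, 0, 0.18], [100, 0, 0, 0, 0, 0, 0.18]]
  ]
}}

```text
clock: 13.65
tcp_pos: [0.5192, 0.0987, 0.3395]
ee_rot: [3.142, -0.001, 2.306]
contact_force: [-0.3, 0.3, -0.1]
opening: 1.002
grip_force: 0.0
```

Emit:
{"api": "carry_out", "payload": {
  "increments": [
    [[100, 0, 0, 0, 0, 0, 0.18], [100, 0, 0, 0, 0, 0, 0.18], [100, 0, 0, 0, 0, 0, 0.18], [100, 0, 0, 0, 0, 0, 0.18], [100, 0, 0, 0, 0, 0, 0.16], [100, 0, 0, 0.03, 0, 0, 0], [100, 0, 0, 0.03, 0, 0, 0], [100, 0, 0, 0, 0, 0, 0]]
  ]
}}

```text
clock: 14.65
tcp_pos: [0.5189, 0.0987, 0.2782]
ee_rot: [-3.137, -0.0, 1.432]
contact_force: [0.6, 0.6, -0.8]
opening: 0.998
grip_force: 0.0
```

Emit:
{"api": "carry_out", "payload": {
  "increments": [
    [[100, 0.012, 0, 0, 0, 0, 0], [100, 0.012, 0, 0, 0, 0, 0], [100, 0.01, 0, 0, 0, 0, 0], [100, 0.004, 0, 0, 0, 0, 0], [100, 0.003, 0, 0, 0, 0, 0], [100, 0.003, 0, 0, 0, 0, 0], [100, 0.003, 0, 0, 0, 0, 0], [100, 0, 0, 0, 0, 0, 0]]
  ]
}}

```text
clock: 15.65
tcp_pos: [0.5258, 0.1452, 0.2797]
ee_rot: [3.142, -0.0, 1.432]
contact_force: [-0.2, -1.5, 0.0]
opening: 1.001
grip_force: 0.5
```

Emit:
{"api": "carry_out", "payload": {
  "increments": [
    [[100, 0.003, 0, 0, 0, 0, 0], [100, 0.003, 0, 0, 0, 0, 0], [100, 0.003, 0, 0, 0, 0, 0], [100, 0.003, 0, 0, 0, 0, 0], [100, 0, 0, 0, 0, 0, 0]]
  ]
}}

```text
clock: 16.27
tcp_pos: [0.5275, 0.1572, 0.2797]
ee_rot: [-3.141, -0.0, 1.432]
contact_force: [-0.1, -1.0, 0.4]
opening: 0.999
grip_force: 0.4
```

```bash
python3 - <<'E'
from h import *
a=snap('side','d3')[:,:,::-1];b=snap('scene','s3')[:,:,::-1]
o=np.zeros((480,800,3),np.uint8);o[:,:400]=cv2.resize(a[130:370,280:480],(400,480),interpolation=2);o[:,400:]=cv2.resize(b[130:370,190:390],(400,480),interpolation=2)
cv2.imwrite('pics/c4.png',o);print(bot.state()['contact_force'])
E
```

```text
[-0.72638256  0.80152173  0.4568292 ]
```

View pics/c4.png

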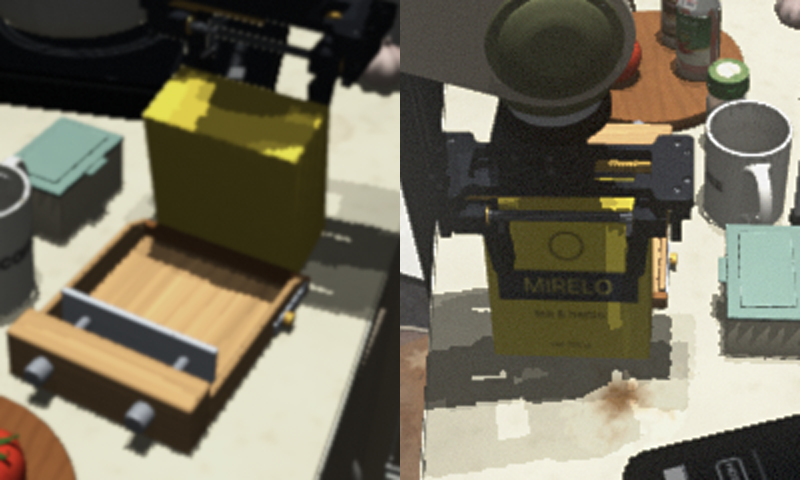

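The carton tips with its toe at the lip (side half, toe from (160,225) to (305,272)) and is well centred. I'll keep pushing.

Emit:
{"api": "carry_out", "payload": {
  "increments": [
    [[100, 0.004, 0, 0, 0, 0, 0], [100, 0.004, 0, 0, 0, 0, 0], [100, 0.004, 0, 0, 0, 0, 0], [100, 0.004, 0, 0, 0, 0, 0], [100, 0.004, 0, 0, 0, 0, 0], [100, 0.004, 0, 0, 0, 0, 0], [100, 0.004, 0, 0, 0, 0, 0], [100, 0.004, 0, 0, 0, 0, 0], [100, 0, 0, 0, 0, 0, 0]]
  ]
}}

```text
clock: 17.5
tcp_pos: [0.5319, 0.1889, 0.2797]
ee_rot: [-3.142, -0.0, 1.432]
contact_force: [-0.1, -0.6, -0.4]
opening: 1.001
grip_force: 0.0
```

Emit:
{"api": "carry_out", "payload": {
  "increments": [
    [[100, 0.004, 0, 0, 0, 0, 0], [100, 0.004, 0, 0, 0, 0, 0], [100, 0, 0, 0, 0, 0, 0], [100, 0, 0, 0, 0, 0, 0], [100, 0, 0, 0, 0, 0, 0]]
  ]
}}

```text
clock: 18.12
tcp_pos: [0.533, 0.1965, 0.2798]
ee_rot: [3.142, 0.0, 1.432]
contact_force: [-0.5, -0.3, -0.7]
opening: 0.999
grip_force: 0.0
```

```bash
cat >> h.py <<'E'
def yel(n,im):
    h=cv2.cvtColor(np.ascontiguousarray(im),cv2.COLOR_RGB2HSV);m=cv2.inRange(h,(22,150,25),(35,255,255))
    k,l,st,c=cv2.connectedComponentsWithStats(m);i=1+np.argmax(st[1:,4]);cs,_=cv2.findContours((l==i).astype(np.uint8),0,1)
    c=max(cs,key=cv2.contourArea);return st[i].tolist(),cv2.approxPolyDP(cv2.convexHull(c),3,True)[:,0].tolist()
E
python3 - <<'E'
from h import *
for n in('side','scene'):
    print(n,yel(n,snap(n,n+'4')))
print('old side',yel('side',cv2.imread('pics/d3.png')[:,:,::-1]))
E
```

```text
side ([324, 202, 112, 105, 6712], [[367, 202], [435, 224], [434, 251], [395, 306], [325, 273], [324, 251]])
scene ([250, 239, 59, 25, 488], [[251, 239], [303, 240], [308, 251], [301, 263], [251, 247]])
old side ([352, 164, 91, 102, 6925], [[369, 165], [378, 164], [442, 182], [441, 243], [428, 265], [359, 240], [352, 184]])
```

```bash
python3 - <<'E'
from h import *
u=np.array([np.cos(np.radians(82)),np.sin(np.radians(82))]);v=np.array([-u[1],u[0]])
for p,z in(((367,202),.08),((435,224),.08),((324,251),.073),((325,273),.008),((395,306),.008)):
    q=onz('side',*p,z);print(q.round(4),((q[:2]-[.532,.2225])@u).round(4),((q[:2]-[.532,.2225])@v).round(4))
s=bot.state()['tcp_pos'][:2]-[.532,.2225];print(s@u,s@v)
E
```

```text
[0.5924 0.175  0.08  ] -0.0386 -0.0664
[0.4693 0.1949 0.08  ] -0.0361 0.0582
[0.6089 0.3189 0.073 ] 0.1062 -0.0627
[0.6185 0.2964 0.008 ] 0.0852 -0.0754
[0.4894 0.3259 0.008 ] 0.0965 0.0566
-0.025593270467225725 -0.004639867739753747
```

Emit:
{"api": "carry_out", "payload": {
  "increments": [
    [[100, -0.02, 0, 0, 0, 0, 0], [100, -0.03, 0, 0, 0, 0, 0], [100, 0, 0, 0.03, 0, 0, 0], [100, 0, 0, 0.03, 0, 0, 0], [100, 0, 0, 0.02, 0, 0, 0], [100, 0, 0, 0, 0, 0, 0]]
  ]
}}

```text
clock: 18.98
tcp_pos: [0.5258, 0.1461, 0.1988]
ee_rot: [-3.139, 0.001, 1.431]
contact_force: [0.1, 0.1, 0.5]
opening: 0.996
grip_force: 0.0
```

```bash
python3 - <<'E'
from h import *
a=snap('side','d5')[:,:,::-1];b=snap('scene','s5')[:,:,::-1]
o=np.zeros((480,800,3),np.uint8);o[:,:400]=cv2.resize(a[170:350,290:440],(400,480),interpolation=2);o[:,400:]=cv2.resize(b[170:350,210:360],(400,480),interpolation=2)
cv2.imwrite('pics/c5.png',o)
E
```

```text
(no output)
```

View pics/c5.png

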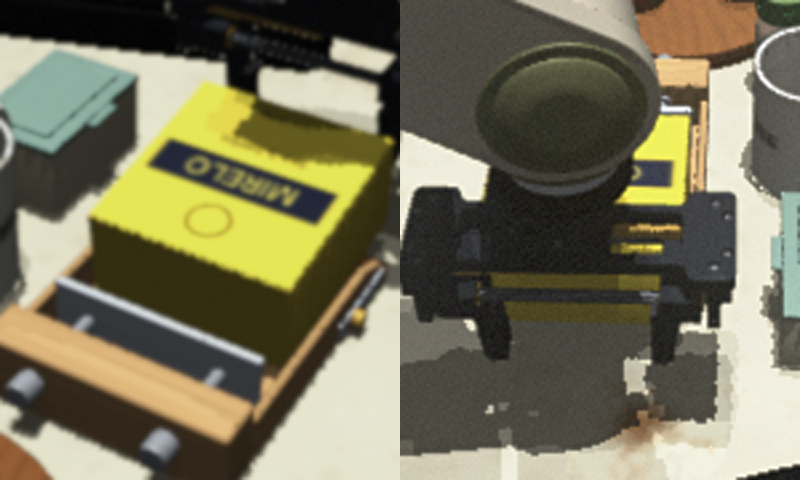

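The carton lies on its broad side between the cheeks, its top end about 25 mm short of the plate (side half, around (190,290)), and the fingers stand behind its foot. Now I'll push it back.

Emit:
{"api": "carry_out", "payload": {
  "increments": [
    [[100, 0.008, 0, 0, 0, 0, 0], [100, 0.008, 0, 0, 0, 0, 0], [100, 0.006, 0, 0, 0, 0, 0], [100, 0.004, 0, 0, 0, 0, 0], [100, 0.004, 0, 0, 0, 0, 0], [100, 0.004, 0, 0, 0, 0, 0], [100, 0.004, 0, 0, 0, 0, 0], [100, 0, 0, 0, 0, 0, 0]]
  ]
}}

```text
clock: 20.08
tcp_pos: [0.5314, 0.185, 0.1998]
ee_rot: [3.141, -0.0, 1.432]
contact_force: [-0.8, 0.8, -1.0]
opening: 1.002
grip_force: 0.0
```

Emit:
{"api": "carry_out", "payload": {
  "increments": [
    [[100, 0.003, 0, 0, 0, 0, 0], [100, 0.003, 0, 0, 0, 0, 0], [100, 0.003, 0, 0, 0, 0, 0], [100, 0.003, 0, 0, 0, 0, 0], [100, 0, 0, 0, 0, 0, 0]]
  ]
}}

```text
clock: 20.7
tcp_pos: [0.533, 0.1968, 0.1998]
ee_rot: [3.141, -0.0, 1.432]
contact_force: [0.3, -0.2, -0.1]
opening: 1.002
grip_force: 0.0
```

```bash
python3 - <<'E'
from h import *
print(yel('side',cv2.imread('pics/d5.png')[:,:,::-1]))
print(yel('side',snap('side','d6')))
E
```

```text
([324, 202, 115, 105, 6778], [[367, 202], [378, 202], [438, 223], [434, 251], [395, 306], [325, 273], [324, 251]])
([316, 210, 114, 106, 5930], [[361, 210], [429, 232], [426, 265], [389, 315], [317, 272], [316, 260]])
```

Emit:
{"api": "carry_out", "payload": {
  "increments": [
    [[100, 0.003, 0, 0, 0, 0, 0], [100, 0.003, 0, 0, 0, 0, 0], [100, 0.002, 0, 0, 0, 0, 0], [100, 0, 0, 0, 0, 0, 0]]
  ]
}}

```text
clock: 21.25
tcp_pos: [0.534, 0.2044, 0.1995]
ee_rot: [-3.141, 0.001, 1.432]
contact_force: [-1.3, -3.2, -0.7]
opening: 1.001
grip_force: 1.9
```

Emit:
{"api": "carry_out", "payload": {
  "increments": [
    [[100, 0.0015, 0, 0, 0, 0, 0], [100, 0.0015, 0, 0, 0, 0, 0], [100, 0, 0, 0, 0, 0, 0]]
  ]
}}

```text
clock: 21.62
tcp_pos: [0.5344, 0.2073, 0.1995]
ee_rot: [-3.141, 0.001, 1.432]
contact_force: [-1.8, -5.0, -1.9]
opening: 1.001
grip_force: 2.4
```

Emit:
{"api": "carry_out", "payload": {
  "increments": [
    [[100, 0.001, 0, 0, 0, 0, 0], [100, 0.001, 0, 0, 0, 0, 0], [100, 0.001, 0, 0, 0, 0, 0], [100, 0, 0, 0, 0, 0, 0]]
  ]
}}

```text
clock: 22.12
tcp_pos: [0.5348, 0.2101, 0.1995]
ee_rot: [-3.141, 0.001, 1.432]
contact_force: [-0.4, -5.0, -1.2]
opening: 1.001
grip_force: 2.8
```

Emit:
{"api": "carry_out", "payload": {
  "increments": [
    [[100, 0.001, 0, 0, 0, 0, 0], [100, 0.001, 0, 0, 0, 0, 0], [100, 0, 0, 0, 0, 0, 0]]
  ]
}}

```text
clock: 22.5
tcp_pos: [0.5351, 0.212, 0.1995]
ee_rot: [-3.141, 0.001, 1.431]
contact_force: [-1.6, -7.1, -1.7]
opening: 1.0
grip_force: 3.0
```

Emit:
{"api": "carry_out", "payload": {
  "increments": [
    [[100, 0.001, 0, 0, 0, 0, 0], [100, 0.001, 0, 0, 0, 0, 0], [100, 0.001, 0, 0, 0, 0, 0], [100, 0, 0, 0, 0, 0, 0]]
  ]
}}

```text
clock: 23.0
tcp_pos: [0.5355, 0.2149, 0.1995]
ee_rot: [-3.14, 0.001, 1.431]
contact_force: [-1.7, -6.6, -0.8]
opening: 0.996
grip_force: 3.2
```

Emit:
{"api": "carry_out", "payload": {
  "increments": [
    [[100, 0.001, 0, 0, 0, 0, 0], [100, 0.001, 0, 0, 0, 0, 0], [100, 0, 0, 0, 0, 0, 0]]
  ]
}}

```text
clock: 23.38
tcp_pos: [0.5358, 0.2169, 0.1994]
ee_rot: [-3.14, 0.001, 1.431]
contact_force: [-1.8, -5.8, -1.3]
opening: 1.001
grip_force: 3.5
```

Emit:
{"api": "carry_out", "payload": {
  "increments": [
    [[100, 0.001, 0, 0, 0, 0, 0], [100, 0.001, 0, 0, 0, 0, 0], [100, 0, 0, 0.002, 0, 0, 0], [100, 0, 0, 0.002, 0, 0, 0], [100, 0, 0, 0, 0, 0, 0]]
  ]
}}

```text
clock: 24.0
tcp_pos: [0.5361, 0.2187, 0.1953]
ee_rot: [-3.14, 0.002, 1.431]
contact_force: [-1.3, -7.4, -1.3]
opening: 1.002
grip_force: 4.1
```

Emit:
{"api": "carry_out", "payload": {
  "increments": [
    [[100, 0, 0, 0.002, 0, 0, 0], [100, 0, 0, 0.002, 0, 0, 0], [100, 0, 0, 0, 0, 0, 0]]
  ]
}}

```text
clock: 24.38
tcp_pos: [0.5361, 0.2186, 0.1913]
ee_rot: [-3.14, 0.002, 1.431]
contact_force: [-1.3, -8.2, -2.2]
opening: 1.002
grip_force: 4.2
```

Emit:
{"api": "carry_out", "payload": {
  "increments": [
    [[100, 0, 0, 0.002, 0, 0, 0], [100, 0, 0, 0.002, 0, 0, 0], [100, 0, 0, 0, 0, 0, 0]]
  ]
}}

```text
clock: 24.75
tcp_pos: [0.5362, 0.2186, 0.1878]
ee_rot: [-3.141, 0.001, 1.431]
contact_force: [-1.6, -9.9, 2.0]
opening: 0.999
grip_force: 5.0
```

```bash
python3 - <<'E'
from h import *
print(yel('side',snap('side','d7')));print(bot.state()['contact_force'],bot.state()['wrist_torque'])
E
```

```text
([309, 221, 116, 100, 5583], [[355, 221], [424, 245], [422, 272], [385, 320], [310, 277], [309, 267]])
[-2.06031763 -9.67490958  0.9682326 ] [-1.33117569  0.29873942 -0.40182861]
```

```bash
python3 - <<'E'
from h import *
u=np.array([np.cos(np.radians(82)),np.sin(np.radians(82))]);v=np.array([-u[1],u[0]]);o=np.array([.532,.2225])
def f(x,y,z): return proj('side',[*(o+x*u+y*v),z]).round(1)
s=bot.state()['tcp_pos'][:2]-o;print(s@u,s@v)
for x,z in((-.0164+.005,.081),(.004+.009,.081),(.006+.003,.073),(.006,.069)):print(x,z,f(x,-.066,z),f(x,.062,z))
E
```

```text
-0.0032967003436087626 -0.0047313510844655534
-0.0114 0.081 [359.5 209.2] [431.2 232. ]
0.013 0.081 [352.3 216.3] [425.  240.1]
0.009000000000000001 0.073 [353.4 219.1] [425.5 242.9]
0.006 0.069 [354.3 220.2] [426.  243.9]
```

Emit:
{"api": "carry_out", "payload": {
  "increments": [
    [[100, 0, 0, 0.002, 0, 0, 0], [100, 0, 0, 0.001, 0, 0, 0], [100, 0, 0, 0, 0, 0, 0]]
  ]
}}

```text
clock: 25.18
tcp_pos: [0.5365, 0.2185, 0.1856]
ee_rot: [3.14, 0.001, 1.431]
contact_force: [-2.5, -11.8, 7.3]
opening: 0.997
grip_force: 5.7
```

Emit:
{"api": "carry_out", "payload": {
  "increments": [
    [[100, -0.001, 0, 0, 0, 0, 0], [100, -0.002, 0, 0, 0, 0, 0], [100, -0.002, 0, 0, 0, 0, 0], [100, 0, 0, 0, 0, 0, 0]]
  ]
}}

```text
clock: 25.68
tcp_pos: [0.5355, 0.2143, 0.1848]
ee_rot: [-3.141, 0.0, 1.432]
contact_force: [-2.1, -4.5, 1.8]
opening: 0.998
grip_force: 2.2
```

Emit:
{"api": "carry_out", "payload": {
  "increments": [
    [[100, -0.002, 0, 0, 0, 0, 0], [100, -0.002, 0, 0, 0, 0, 0], [100, -0.002, 0, 0, 0, 0, 0], [100, -0.002, 0, 0, 0, 0, 0], [100, -0.002, 0, 0, 0, 0, 0], [100, 0, 0, 0, 0, 0, 0]]
  ]
}}

```text
clock: 26.42
tcp_pos: [0.5341, 0.2044, 0.1847]
ee_rot: [-3.142, -0.0, 1.432]
contact_force: [0.2, -0.8, -0.4]
opening: 1.001
grip_force: 0.0
```

Emit:
{"api": "carry_out", "payload": {
  "increments": [
    [[100, -0.015, 0, 0, 0, 0, 0], [100, -0.025, 0, 0, 0, 0, 0], [100, 0, 0, -0.04, 0, 0, 0], [100, 0, 0, -0.05, 0, 0, 0], [100, -0.03, 0, -0.05, 0, 0, 0], [100, -0.04, 0, 0, 0, 0, 0], [100, 0, 0, 0, 0, 0, 0], [100, 0, 0, 0, 0, 0, 0]]
  ]
}}

```text
clock: 27.42
tcp_pos: [0.5188, 0.0954, 0.3244]
ee_rot: [-3.141, -0.0, 1.431]
contact_force: [-0.0, -0.1, 0.3]
opening: 0.996
grip_force: 0.0
```

```bash
python3 - <<'E'
from h import *
print(yel('side',snap('side','d8')));im=snap('scene','s8');print(yel('scene',im))
u=np.array([np.cos(np.radians(82)),np.sin(np.radians(82))]);v=np.array([-u[1],u[0]]);o=np.array([.532,.2225])
def f(x,y,z): return proj('side',[*(o+x*u+y*v),z]).round(1)
for x,z in((.001,.069),(.001,.08),(-.004,.08),(-.008,.08),(.141,.069)):print(x,z,f(x,-.066,z),f(x,.062,z))
E
```

```text
([313, 220, 115, 98, 5497], [[357, 220], [427, 242], [424, 269], [388, 317], [313, 274], [313, 263]])
([240, 250, 59, 18, 479], [[240, 251], [298, 251], [295, 267], [247, 263]])
0.001 0.069 [355.7 218.8] [427.3 242.2]
0.001 0.08 [355.9 213.3] [428.  236.6]
-0.004 0.08 [357.3 211.8] [429.3 234.9]
-0.008 0.08 [358.5 210.7] [430.3 233.6]
0.141 0.069 [309.8 264.8] [387.1 294.8]
```

```bash
python3 -c "
from rig import bot
print(bot.finish_job())"
```

```text
the job is handed in; nothing more can be done
None
```

I handed the job in at about 27 s; by the side-camera measurements the carton lies flat on the cradle floor behind the lip, pressed back by the sprung plate, and the highest push reading was about 14 N, but the hand-in returned no verdict.

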